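Find the heavy side of a flywheel on a roller balancing stand

TASK

First take the small block battery off the balancing stand's crossbeam and stand it upright on the free worktop. Then wind the handwheel up, counter-clockwise, to its upper stop and let the freed flywheel swing by itself, untouched, until it hangs at rest with its heavy side down. Finally wind the handwheel back down until the pad holds the flywheel tight again in that position, and let go; do not knock the battery over or disturb the other things on the bench.

Things in the scene. Friction and masses are not known exactly. Their poses are not given: they have to be found in the camera images.
- stand: grey balancing stand, fixed, placed differently each time. Origin: centre of its underside; x along the flywheel's shaft, y along the crossbeam, z up. Base 130 (x) x 250 (y) x 14 mm. Posts 40 x 22 mm at y = +-100 mm carry a crossbeam 50 (x) x 232 (y) mm, its top 166 mm up, with 12 mm bolt heads 5 mm high at y = +-108 mm. The screw stands upright at x = y = 0. Flywheel shaft 72 mm up.
- wheel_center (a point): centre of the black solid disc handwheel on the rising screw: 62 mm diameter, upright rim from 8 mm below to 8 mm above this point, hub to 15 mm above. Axis vertical. 207 mm above the worktop at handwheel joint 0; it rises and falls as it turns, so the hand must follow. Grip it across the diameter from above; 25 mm free beneath it down to a 32 mm wide, 8 mm high brass nut on the beam.
- handwheel (a joint): turn of the handwheel, rad, positive counter-clockwise from above, which raises it 5 mm per rad (31 mm a turn). Lower stop -0.6, upper stop 2.8; starts between -0.35 and 0.35 with the pad pressed on the flywheel. Friction 0.2 N m, plus up to 0.1 N m from the pad's spring when winding down: it stays where it is left.
- pressure_pad: steel pad, 24 x 26 x 8 mm, at the foot of the screw under the beam; does not turn; spring-loaded downward (2.5 N/mm). It meets the top of the flywheel at about 0.8 rad of the handwheel and presses with about 6 N at 0.5 rad, 12 N at 0, 20 N at the lower stop. Origin: centre of its underside.
- flywheel: steel flywheel, 84 mm diameter, 16 mm thick, on rollers under the beam. Light half: three round dark pockets; heavy half: a dark counterweight 8 mm proud of each face. Origin on the shaft axis, x along it; -z points to the heavy side (starts 1.0 to 2.5 rad from straight down, held by the pad). Freed, it swings down like a pendulum, about 0.7 s a swing, at rest within about 4 s. Not to be touched.
- battery_9v: block battery standing upright on the crossbeam, 62 to 76 mm from the screw axis toward the stand's -y end, within 4 mm of the beam's centre line; 18 (its x) x 27 (its y) x 48 mm high (z), about 45 g; turned up to 0.3 rad from the stand's axes. Origin: centre of its underside.
- cap_jar: bystander: clear jar with a red screw cap, 50 mm diameter, 62 mm high; origin at the centre of its underside
- spool: bystander: solder spool standing on its flange, 70 x 60 x 46 mm; origin at the centre of its underside
- tape_blue: roll of tape lying flat on the worktop, fast to it; 90 mm diameter, 24 mm high; origin at the centre of its underside
- long_nose: long-nose pliers lying flat on the worktop, fast to it; 50 (x) x 161 (y) x 12 mm; origin at the centre of their underside
- bench_vice: small fixed vice, 56 mm high. Origin on its underside; it reaches from 75 mm behind (-x) to 80 mm ahead (+x) of it and 41 mm to either side (y)
Not all that is in view belongs to the job. What is shaped like the battery_9v but green is not meant.

How it is judged:
On the way, in this order (a step that is already met when the one before it is completed fails the run):
1. the battery stands upright on the worktop, released (height (world z) of battery_9v below 0.008 m and angle between battery_9v's own z axis and vertical below 0.12 rad and contact force between the fingers and battery_9v below 0.1 N and linear speed of battery_9v below 0.03 m/s), for 0.2 s.
2. the handwheel is wound up to its upper stop and the freed flywheel hangs at rest, heavy side down (value of joint handwheel above 2.65 rad and angle between flywheel's own z axis and vertical below 0.12 rad and angular speed of flywheel below 0.1 rad/s), for 0.5 s.
At the end, for the whole second after the job is handed in: The pad presses on the flywheel again with more than 6 N (handwheel below about 0.5 rad, at rest), the flywheel stands within 0.15 rad of heavy side straight down, and the battery stands upright (within 0.12 rad) on the worktop (contact force between pressure_pad and flywheel above 6 N and velocity of joint handwheel between -0.05 and 0.05 rad/s and angle between flywheel's own z axis and vertical below 0.15 rad and height (world z) of battery_9v below 0.008 m and angle between battery_9v's own z axis and vertical below 0.12 rad); the robot touches nothing.
It fails at once if the hand or arm touches the flywheel (contact force between any of the fingers, the arm and flywheel above 0.5 N).
It fails at once if the battery is knocked over (angle between battery_9v's own z axis and vertical above 0.7 rad).
It fails at once if the jar or the solder spool is moved by more than 20 mm (distance of any of cap_jar, spool from where it was at the start of the episode above 0.02 m).
It also fails if it takes over 69 s, if anything falls off the work surface, if the arm or the gripper's body presses on something with over 40 N, if the wrist force passes 120 N, or if a joint passes its speed limit or range.

ROBOT

A 6-joint arm with a two-finger parallel gripper is mounted at the origin on the work surface; the furniture and walls round the work are solid. World frame = base frame: x ahead of the robot, y to its left, z up, the work surface at z = 0. Lengths are in m, angles in rad, forces in N, time in s.
With the tool pointing down it reaches from about 0.4 to 0.825 m from the base axis. Payload 7 kg.
Tool frame: the origin (TCP) lies between the finger pads; the fingertips stand 17 mm ahead of it and the grasp point (between the pads) lies 2 mm behind it; z points along the fingers, y is the line along which they close (so a half turn about z gives the same grasp; the last joint's range is limited). The gripper opens to 88 mm and grips with 3 to 60 N. Pads are 19 mm wide; open, the fingers measure 130 mm over their backs; the gripper's body (78 mm by 193 mm) begins 47 mm behind the grasp point.
Start: joints at [1.432, 0.359, 0.012, 0, -1.224, -0.288], TCP at [0.279, 0.614, 0.244] pointing down, gripper open.
Joint ranges: [-3.07, 3.07], [-1.43, 2.12], [-1.02, 1.25], [-3.03, 1.67], [-3.05, -0], [-3.03, 3.03]. Speed limits (rad/s): [2.39, 2.39, 3.01, 3.14, 3.14, 3.14].

INTERFACE

Orientations are given as a 3x3 rotation matrix whose columns are the frame's x, y, z axes.
In Python, from plant import manip gives the robot as it stands. The module is installed in compiled form; this text tells all that it offers.
- The arm moves only by the tool move_arm, never from a script. Its argument "commands" is a list of rows, each a list of 3 entries, a list of its own where there are three numbers: the shift along the tool's x, y, z each as a share of 150 mm, from -1 to 1, then the turn, a rotation vector about the tool's x, y, z each as a share of pi rad, from -1 to 1, then the closure, from 0 (fully open) to 1 (shut). A call has 1 to 12 rows; each row is the pose to reach, as a shift and turn from the pose commanded when the call began, along the tool's axes at that moment, turning the shorter way round; what a row does not reach only later rows make up. A row lasts 1/10 s, in which the tool goes at most 50 mm and 8.59 degrees, less where a joint would pass 70% of its speed; a pose out of reach is approached as far as the arm can. A call with a number of a shift or a turn outside -1 to 1 is refused whole. A call with a gripper value outside its range is refused whole. The fingers move at their own pace and stop on an object; the grip force is fixed at half the most. Time passes only in rows, so rows that repeat a pose let the fingers close. It gives the time, the measured TCP pose, the force, the opening and the grip force at its end, in the units of the state.
- manip.get_state(): the state, without advancing time (a new reading comes with each control period).
- manip.read_camera(name): name is "side" or "top" or "wrist"; returns a dict with "pixels" (400x640x3 uint8, red, green, blue), "fovy" (degrees; the focal length in pixels is half the picture's height over the tangent of half this angle, whatever the lens; pixels are square), "cx", "cy" (the principal point, pixels), "rvec" (rotation vector, rad) and "tvec" (3), from world to camera coordinates, as OpenCV has them. Camera axes: x right, y down, z forward; pixel columns grow to the right and rows downward; lengths in m; the calibration is good to about 2 mm. A picture is of the moment at which its call begins. There is no depth.
- manip.finish_job(): hands the job in; it is judged then, once.
Trained networks look in a picture, given as the dict that the camera call returned (one of the last four; its "shot" number tells which), for a name from the list of things; names that differ only in an ending like _2 or _b are one class to them, and where a whole thing is asked for, a point or a joint stands for the part that bears it (a point fixed in the world has none). Each returns a list of dicts, best first, with "score" (0 to 1); they miss things now and then, are a little off and sometimes report something else, mostly with a low value. They report only what shows in the picture. A call takes as long as a camera call. They do not tell look-alikes from the thing itself.
- manip.recognise(picture, name): "box" ([left, top, right, bottom] in pixels, round what is visible of it).
- manip.spot_point(picture, name): "centre" ([column, row] in pixels: a listed point, or the origin of a listed thing).
The state is a dict: "time_s": time; "q": joint angles; "joint_velocities": joint speeds; "tau": joint torques, N m; "tool_pos": TCP position; "eef_rot": TCP orientation; "wrist_force": force on the tool from outside, world axes, zero at the start; "ft_torque": the same for the moment, N m; "opening": opening from 0.0 (shut) to 1.0 (fully open); "gripper_force": force on a finger pad.
Only numpy, scipy, OpenCV 4.12 (cv2) and the standard library are available. Lean on these libraries where they do the work, as an engineer would, in place of code of your own. Each camera call takes 0.05 s, during which the arm holds its last target. There are 200 camera calls.

## Working session

There is one attempt and no reset: what is moved stays moved. The work goes in short steps, Python scripts to look and compute and a tool call to move; the robot and the scene stay as the last step left them, time stands still between calls to the robot, and variables do not carry over. Pictures are saved under pics/ and viewed, at most 10 in all, crops included, and the job is handed in when it is done.

Besides the shell and the picture viewer there is one more tool, called as name([rows], argument=value, ...), one row to a line, values as JSON. move_arm: Moves the arm, as the interface text tells. Shift numbers are shares of 150 mm and turn numbers shares of pi rad, none past 1 either way. Its arguments: {"type":"object","properties":{"commands":{"type":"array"}},"required":["commands"]}

```bash
mkdir -p pics
cat > h.py <<'E'
import numpy as np, cv2
from plant import manip
names=["stand","wheel_center","handwheel","pressure_pad","flywheel","battery_9v","cap_jar","spool","tape_blue","long_nose","bench_vice"]
def cam(p):
    f=200/np.tan(np.radians(p["fovy"])/2)
    K=np.array([[f,0,p["cx"]],[0,f,p["cy"]],[0,0,1]]); R=cv2.Rodrigues(np.array(p["rvec"],float))[0]
    return K,R,np.array(p["tvec"],float).ravel()
def ray(p,uv):
    K,R,t=cam(p); d=R.T@np.linalg.inv(K)@np.array([*uv,1.]); return -R.T@t,d/np.linalg.norm(d)
def onz(p,uv,z):
    o,d=ray(p,uv); return o+d*(z-o[2])/d[2]
def proj(p,X):
    K,R,t=cam(p); x=(R@np.atleast_2d(X).T).T+t; x=x@K.T; return x[:,:2]/x[:,2:]
def tri(obs):
    A=np.zeros((3,3));b=np.zeros(3)
    for p,uv in obs:
        o,d=ray(p,uv);M=np.eye(3)-np.outer(d,d);A+=M;b+=M@o
    return np.linalg.solve(A,b)
def save(p,n): cv2.imwrite("pics/"+n,cv2.cvtColor(p["pixels"],cv2.COLOR_RGB2BGR))
E
python3 - <<'E'
from h import *
np.set_printoptions(precision=3,suppress=True)
s=manip.get_state();print(s["time_s"],s["tool_pos"],s["eef_rot"])
P={}
for n in ["side","top","wrist"]:
    P[n]=p=manip.read_camera(n);save(p,n+"0.png");o,d=ray(p,(320,200));print(n,o,d,p["fovy"])
    for k in names:
        r=manip.spot_point(p,k)[:3]; print(n,k,[(np.round(a["centre"]),round(a["score"],2)) for a in r])
print(manip.get_state()["time_s"])
E
```

```text
0.0 [0.279 0.614 0.243] [[ 0.91  -0.414 -0.001]
 [-0.414 -0.91  -0.001]
 [ 0.     0.002 -1.   ]]
side [ 0.129 -0.749  0.857] [ 0.334  0.691 -0.642] 47.573516916867625
side stand [(array([282., 195.]), 0.82)]
side wheel_center [(array([276., 138.]), 0.72), (array([280., 197.]), 0.29)]Traceback (most recent call last):
  File "<stdin>", line 8, in <module>
ValueError: it knows: battery_9v, bench_vice, cap_jar, flywheel, long_nose, pressure_pad, spool, stand, tape_blue, wheel_center
```

```bash
python3 -c "
import cv2,numpy as np
a=cv2.imread('pics/side0.png');b=cv2.imread('pics/top0.png')
cv2.imwrite('pics/st.png',cv2.resize(np.vstack([a,b]),(480,600)))"
```

```text
[ WARN:0@0.021] global loadsave.cpp:275 findDecoder imread_('pics/top0.png'): can't open/read file: check file path/integrity
Traceback (most recent call last):
ValueError: all the input arrays must have same number of dimensions, but the array at index 0 has 3 dimension(s) and the array at index 1 has 2 dimension(s)
```

View pics/side0.png

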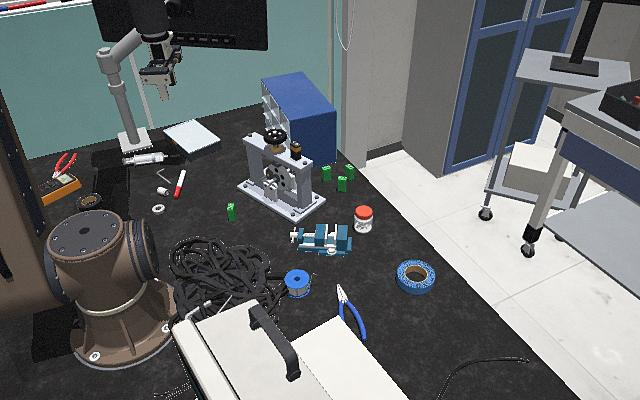

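The side view shows the stand near (282,190), its handwheel at (276,137) and a black and copper battery on the beam at (296,150). Green look-alikes stand on the bench at (231,211), (326,173), (342,184) and (350,172), and the jar is at (363,220).

```bash
sed -i 's/"handwheel",//' h.py
python3 - <<'E'
from h import *
np.set_printoptions(precision=3,suppress=True)
P={}
for n in ["side","top","wrist"]:
    P[n]=p=manip.read_camera(n);save(p,n+"0.png");o,d=ray(p,(320,200));print(n,o,d,p["fovy"])
    for k in names:
        r=manip.spot_point(p,k)[:4]; print(n,k,[(np.round(a["centre"],1).tolist(),round(a["score"],2)) for a in r], onz(p,r[0]["centre"],dict(wheel_center=.207,battery_9v=.166,flywheel=.072,pressure_pad=.115).get(k,0)) if r else "")
print(manip.get_state()["time_s"])
import pickle;pickle.dump(P,open("P0.pkl","wb"))
E
```

```text
side [ 0.129 -0.749  0.857] [ 0.334  0.691 -0.642] 47.573516916867625
side stand [([349.1, 312.4], 0.45)] [ 0.454 -0.213 -0.   ]
side wheel_center [([279.2, 137.0], 0.58)] [0.488 0.237 0.207]
side pressure_pad [([279.1, 161.5], 0.47)] [0.488 0.257 0.115]
side flywheel [([281.8, 178.1], 0.82)] [0.484 0.235 0.072]
side battery_9v [([348.7, 178.5], 0.67), ([294.9, 160.2], 0.65), ([341.9, 188.5], 0.65), ([233.1, 217.9], 0.54)] [0.59  0.036 0.166]
side cap_jar [([362.9, 227.6], 0.6)] [0.625 0.013 0.   ]
side spool [([275.1, 137.7], 0.54), ([418.6, 279.8], 0.22)] [0.588 0.554 0.   ]
side tape_blue [([414.3, 278.8], 0.94)] [ 0.643 -0.2    0.   ]
side long_nose [] 
side bench_vice [] 
top [0.403 0.025 1.078] [ 0.119 -0.011 -0.993] 48.56084419765447
top stand [([225.4, 224.9], 0.86)] [0.475 0.245 0.   ]
top wheel_center [([202.6, 217.8], 0.9), ([319.2, 161.0], 0.66)] [0.476 0.247 0.207]
top pressure_pad [] 
top flywheel [([368.5, 262.5], 0.17)] [ 0.38  -0.092  0.072]
top battery_9v [([250.3, 152.9], 0.69), ([239.0, 203.4], 0.67), ([236.4, 291.7], 0.57), ([219.4, 160.9], 0.43)] [0.614 0.159 0.166]
top cap_jar [([319.0, 161.1], 0.62)] [0.629 0.014 0.   ]
top spool [([366.3, 264.8], 0.66)] [ 0.373 -0.095  0.   ]
top tape_blue [([408.0, 157.1], 0.91), ([200.8, 220.0], 0.59)] [ 0.635 -0.207  0.   ]
top long_nose [([412.7, 234.0], 0.89)] [ 0.445 -0.21   0.   ]
top bench_vice [] 
wrist [0.349 0.583 0.384] [-0.24   0.111 -0.964] 65.69248679338813
wrist stand [] 
wrist wheel_center [] 
wrist pressure_pad [] 
wrist flywheel [] 
wrist battery_9v [] 
wrist cap_jar [] 
wrist spool [] 
wrist tape_blue [] 
wrist long_nose [] 
wrist bench_vice [] 
1.8
```

View pics/top0.png

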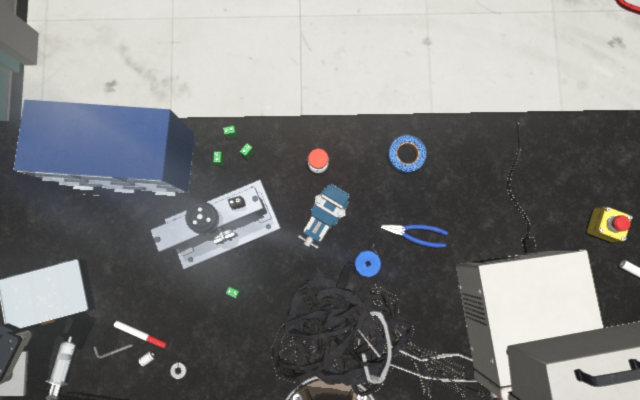

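View pics/wrist0.png

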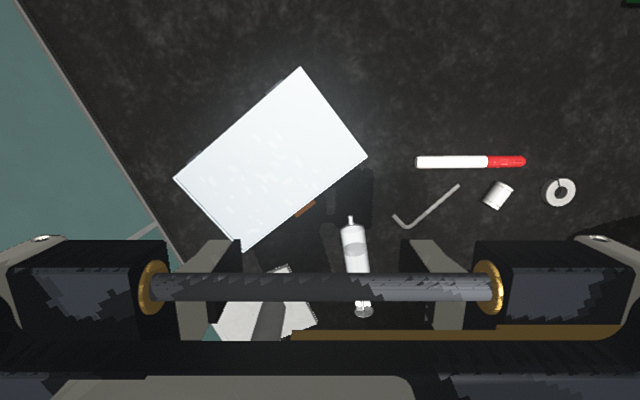

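The top view shows the wheel at (202,218), the stand at about (215,225) and its battery at (237,202). The green look-alikes are at (229,130), (217,157), (246,150) and (232,292). The battery meant is the black and copper one at (237,202): it is the only one on the crossbeam and it isn't green. I'll confirm it in an enlarged crop.

Run:
```python
from h import *
import pickle
np.set_printoptions(precision=3,suppress=True)
P=pickle.load(open("P0.pkl","rb"));t=P["top"];s=P["side"]
c=cv2.resize(t["pixels"][170:280,140:300],None,fx=5,fy=5,interpolation=cv2.INTER_CUBIC)[:,:,::-1]
cv2.imwrite("pics/crop.png",c)
print("wheel tri",tri([(t,(202.6,217.8)),(s,(277,137.5))]),"fly",onz(s,(281.8,178.1),.072))
for uv in [(262,180),(281,222),(183,268),(150,232)]: print(uv,onz(t,uv,.014))
print("bat",onz(t,(239,203.4),.166),onz(s,(294.9,160.2),.166),tri([(t,(239,203.4)),(s,(294.9,160.2))]))
print("battop",onz(t,(237,202),.214))
for uv in [(229,130),(217,157),(246,150),(232,292)]: print("green",onz(t,uv,.03))
for uv in [(22,100),(192,110),(190,190),(170,175)]: print("box",onz(t,uv,.1))
```

```text
wheel tri [0.481 0.247 0.202] fly [0.484 0.235 0.072]
(262, 180) [0.582 0.153 0.014]
(281, 222) [0.479 0.108 0.014]
(183, 268) [0.374 0.342 0.014]
(150, 232) [0.461 0.422 0.014]
bat [0.508 0.183 0.166] [0.503 0.173 0.166] [0.509 0.185 0.157]
battop [0.505 0.178 0.214]
green [0.703 0.231 0.03 ]
green [0.637 0.26  0.03 ]
green [0.653 0.19  0.03 ]
green [0.317 0.222 0.03 ]
box [0.763 0.69  0.1  ]
box [0.732 0.302 0.1  ]
box [0.548 0.303 0.1  ]
box [0.583 0.349 0.1  ]
```

View pics/crop.png

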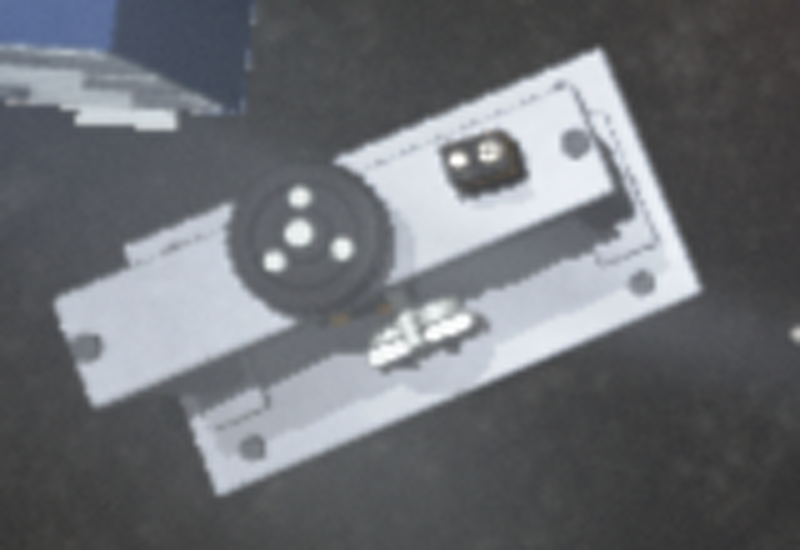

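The crop confirms it: a dark battery with two terminals stands on the beam (crop ~(474,154)), between the wheel hub (299,233) and a bolt head (576,143).

```bash
cat >> h.py <<'E'
from scipy.spatial.transform import Rotation as Rn
def go(pos,yaw,s=None):
    s=s or manip.get_state();R=np.array(s["eef_rot"]);T=np.array([[np.cos(yaw),np.sin(yaw),0],[np.sin(yaw),-np.cos(yaw),0],[0,0,-1.]])
    print("shift",np.round(R.T@(np.array(pos)-s["tool_pos"])/.15,4),"turn",np.round(Rn.from_matrix(R.T@T).as_rotvec()/np.pi,4))
E
python3 - <<'E'
from h import *
import pickle
np.set_printoptions(precision=3,suppress=True)
P=pickle.load(open("P0.pkl","rb"));t=P["top"];s=P["side"]
c=lambda x,y:(140+x/5-.4,170+y/5-.4)
a=onz(t,c(576,143),.171);b=onz(t,c(88,347),.171);print("bolts",a,b,(a+b)/2,np.linalg.norm(a-b),"yaw",np.arctan2(*(b-a)[[1,0]])-np.pi/2)
print("hub",onz(t,c(299,233),.222))
u=onz(t,c(458,158),.216);v=onz(t,c(490,150),.216);print("term",u,v,(u+v)/2,"yaw y",np.arctan2(*(u-v)[[1,0]])-np.pi/2)
print("edge",onz(t,(300,112),0),onz(t,(330,112),0))
for uv in [(335,188),(310,245),(345,215),(318,200)]:print("vice",onz(t,uv,.04))
go((.56,.25,.32),-1.15)
E
```

```text
bolts [0.518 0.149 0.171] [0.438 0.349 0.171] [0.478 0.249 0.171] 0.214682118765442 yaw 0.3825961919428409
hub [0.478 0.25  0.222]
term [0.507 0.189 0.216] [0.51  0.177 0.216] [0.508 0.183 0.216] yaw y 0.2294051203416807
edge [0.755 0.059 0.   ] [ 0.754 -0.016  0.   ]
vice [ 0.555 -0.022  0.04 ]
vice [0.422 0.039 0.04 ]
vice [ 0.491 -0.044  0.04 ]
vice [0.527 0.018 0.04 ]
shift [ 2.708  1.437 -0.51 ] turn [ 0.   -0.    0.23]
```

move_arm([
  [[1, 1, -0.4], [0, 0, 0.26], 0],
  [[1, 1, -0.4], [0, 0, 0.26], 0],
  [[1, 1, -0.4], [0, 0, 0.26], 0],
  [[1, 1, -0.4], [0, 0, 0.26], 0],
  [[1, 1, -0.4], [0, 0, 0.26], 0],
  [[1, 1, -0.4], [0, 0, 0.26], 0],
  [[1, 1, -0.4], [0, 0, 0.26], 0],
])

```text
time_s: 2.5
tool_pos: [0.3542, 0.4152, 0.3044]
eef_rot: [[0.32, -0.948, 0.001], [-0.948, -0.32, 0.002], [-0.001, -0.001, -1.0]]
wrist_force: [0.2, 0.0, 0.4]
opening: 1.002
gripper_force: 0.0
```

Run:
```python
from h import *
s=manip.get_state();print(s["time_s"],s["q"],s["tool_pos"])
go((.507,.182,.30),-1.25)
```

```text
2.5 [ 1.22351605e+00  1.09554600e-01 -1.77746091e-01 -3.16696687e-05
 -1.28183914e+00 -8.98279645e-01] [0.35424423 0.41519288 0.30437919]
shift [ 1.7986 -0.4682  0.0273] turn [-0.0003  0.0004  0.0014]
```

move_arm([
  [[0.9, -0.23, 0], [0, 0, 0], 0],
  [[0.9, -0.23, 0], [0, 0, 0], 0],
  [[0.9, -0.23, 0], [0, 0, 0], 0],
])

```text
time_s: 2.8
tool_pos: [0.4304, 0.2978, 0.3033]
eef_rot: [[0.325, -0.946, -0.0], [-0.946, -0.325, -0.001], [0.0, 0.0, -1.0]]
wrist_force: [0.8, -0.1, 0.1]
opening: 0.998
gripper_force: 0.0
```

move_arm([
  [[0.9, -0.23, 0], [0, 0, 0], 0],
  [[0.9, -0.23, 0], [0, 0, 0], 0],
  [[0.9, -0.23, 0], [0, 0, 0], 0],
  [[0.9, -0.23, 0], [0, 0, 0], 0],
])

```text
time_s: 3.2
tool_pos: [0.5076, 0.1794, 0.303]
eef_rot: [[0.32, -0.947, -0.001], [-0.947, -0.32, -0.001], [0.001, 0.001, -1.0]]
wrist_force: [-0.3, 0.7, 0.1]
opening: 0.998
gripper_force: 0.0
```

Run:
```python
from h import *
import pickle
np.set_printoptions(precision=4,suppress=True)
s=manip.get_state();print(s["time_s"],s["q"],s["tool_pos"])
P={n:manip.read_camera(n) for n in ["wrist"]}
p=P["wrist"];save(p,"w1.png");pickle.dump(P,open("P1.pkl","wb"))
print([(a["box"],a["score"]) for a in manip.recognise(p,"battery_9v")[:2]])
for x in [(.507,.182,.214),(.507,.182,.166),(.478,.249,.222)]:print(x,proj(p,x))
```

```text
3.2 [ 0.7043  0.0991 -0.1931  0.0005 -1.28   -0.3783] [0.5076 0.1794 0.303 ]
[([308.5, 190.0, 329.3, 231.9], 0.97), ([201.3, 181.4, 230.9, 208.0], 0.82)]
(0.507, 0.182, 0.214) [[321.0704 218.77  ]]
(0.507, 0.182, 0.166) [[320.9014 202.1456]]
(0.478, 0.249, 0.222) [[328.3274 305.7345]]
```

View pics/w1.png

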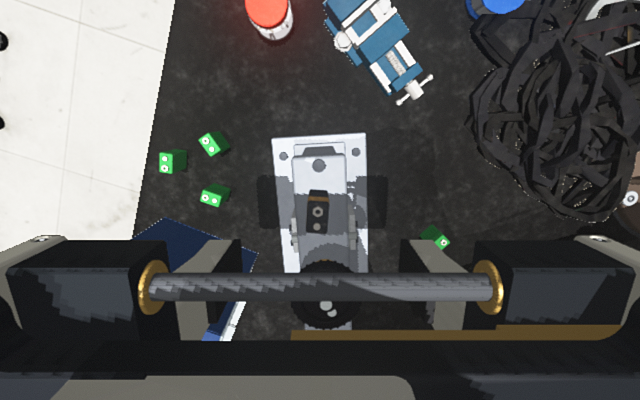

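The wrist view shows the battery on the beam at columns 308–329 and rows 190–232, terminals at (318,211) and (316,226), and the wheel at (325,300) under the gripper. It is within about 2 mm of the prediction.

Run:
```python
from h import *
import pickle
np.set_printoptions(precision=4,suppress=True)
p=pickle.load(open("P1.pkl","rb"))["wrist"]
g=cv2.resize(p["pixels"][180:245,290:350],None,fx=9,fy=9,interpolation=cv2.INTER_CUBIC)[:,:,::-1]
cv2.imwrite("pics/wc.png",g)
a=onz(p,(318,211),.216);b=onz(p,(316.5,226),.216);print(a,b,(a+b)/2,np.arctan2(*(a-b)[[1,0]]))
for uv in [(319,165)]:
  c=onz(p,uv,.171);print("bolt",c,np.arctan2(c[1]-.249,c[0]-.478))
```

```text
[0.5115 0.1761 0.216 ] [0.5087 0.1881 0.216 ] [0.5101 0.1821 0.216 ] -1.3417193856225238
bolt [0.52   0.1489 0.171 ] -1.173433218074405
```

View pics/wc.png

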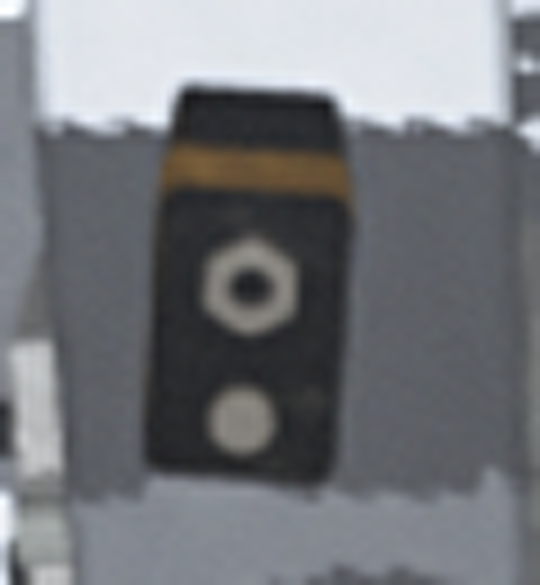

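The crop shows the battery's top face centred at about (248,331), turned slightly anticlockwise against the beam.

Run:
```python
from h import *
go((.510,.181,.194),-1.32)
```

```text
shift [ 0.0131 -0.0221  0.7266] turn [ 0.0003 -0.0001  0.0243]
```

move_arm([
  [[0.013, -0.02, 0.25], [0, 0, 0.024], 0],
  [[0.013, -0.02, 0.45], [0, 0, 0.024], 0],
  [[0.013, -0.02, 0.6], [0, 0, 0.024], 0],
  [[0.013, -0.02, 0.7], [0, 0, 0.024], 0],
  [[0.013, -0.02, 0.725], [0, 0, 0.024], 0],
  [[0.013, -0.02, 0.725], [0, 0, 0.024], 1],
  [[0.013, -0.02, 0.725], [0, 0, 0.024], 1],
  [[0.013, -0.02, 0.725], [0, 0, 0.024], 1],
  [[0.013, -0.02, 0.725], [0, 0, 0.024], 1],
  [[0.013, -0.02, 0.725], [0, 0, 0.024], 1],
  [[0.013, -0.02, 0.725], [0, 0, 0.024], 1],
])

```text
time_s: 4.4
tool_pos: [0.5095, 0.1814, 0.1951]
eef_rot: [[0.249, -0.968, 0.0], [-0.968, -0.249, 0.0], [-0.0, -0.0, -1.0]]
wrist_force: [0.8, -0.7, -0.2]
opening: 0.52
gripper_force: 0.0
```

Fingers are slow; keep closing.

move_arm([
  [[0, 0, 0], [0, 0, 0], 1],
  [[0, 0, 0], [0, 0, 0], 1],
  [[0, 0, 0], [0, 0, 0], 1],
  [[0, 0, 0], [0, 0, 0], 1],
  [[0, 0, 0], [0, 0, 0], 1],
  [[0, 0, 0], [0, 0, 0], 1],
  [[0, 0, 0], [0, 0, 0], 1],
])

```text
time_s: 5.1
tool_pos: [0.5095, 0.1814, 0.1948]
eef_rot: [[0.249, -0.968, -0.0], [-0.968, -0.249, -0.0], [0.0, 0.0, -1.0]]
wrist_force: [-0.2, -0.7, -0.0]
opening: 0.194
gripper_force: 30.0
```

move_arm([
  [[0, 0, -0.12], [0, 0, 0], 1],
  [[0, 0, -0.3], [0, 0, 0], 1],
  [[0.2, -0.22, -0.3], [0, 0, 0], 1],
  [[0.45, -0.48, -0.3], [0, 0, 0], 1],
  [[0.65, -0.7, -0.3], [0, 0, 0], 1],
  [[0.77, -0.83, -0.3], [0, 0, 0], 1],
  [[0.77, -0.83, -0.1], [0, 0, 0], 1],
  [[0.77, -0.83, 0.2], [0, 0, 0], 1],
  [[0.77, -0.83, 0.5], [0, 0, 0], 1],
  [[0.77, -0.83, 0.7], [0, 0, 0], 1],
  [[0.77, -0.83, 0.7], [0, 0, 0], 1],
])

```text
time_s: 6.2
tool_pos: [0.6556, 0.0994, 0.0846]
eef_rot: [[0.248, -0.969, -0.009], [-0.969, -0.248, -0.003], [0.001, 0.009, -1.0]]
wrist_force: [0.8, -0.5, -0.3]
opening: 0.191
gripper_force: 30.0
```

Run:
```python
from h import *
p=manip.read_camera("top");save(p,"t2.png");s=manip.get_state();print(s["time_s"],s["tool_pos"],s["wrist_force"])
g=cv2.resize(p["pixels"][90:290,130:370],None,fx=3,fy=3)[:,:,::-1];cv2.imwrite("pics/t2c.png",g)
go((s["tool_pos"][0],s["tool_pos"][1],.0295),-1.32)
```

```text
6.25 [0.65760726 0.09999313 0.08784599] [ 0.43877408 -0.04735606 -0.19678516]
shift [-3.00e-04 -1.80e-03  3.89e-01] turn [ 0.0015 -0.0003  0.0003]
```

View pics/t2c.png

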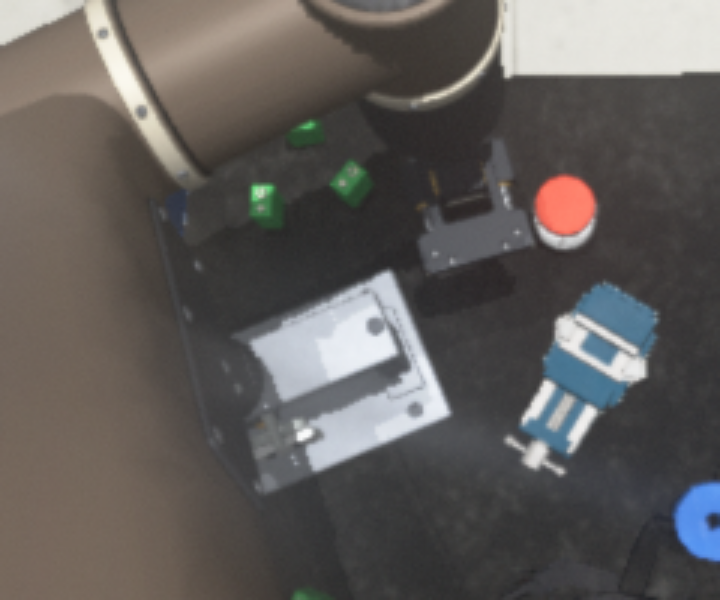

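The top view shows the gripper over clear worktop at about crop (475,220), with the jar (566,210) to the right and the greens (265,205) and (350,183) to the left. The gripper body will stay above the 62 mm jar.

move_arm([
  [[0, 0, 0.15], [0, 0, 0], 1],
  [[0, 0, 0.28], [0, 0, 0], 1],
  [[0, 0, 0.34], [0, 0, 0], 1],
  [[0, 0, 0.365], [0, 0, 0], 1],
  [[0, 0, 0.38], [0, 0, 0], 1],
  [[0, 0, 0.38], [0, 0, 0], 1],
  [[0, 0, 0.38], [0, 0, 0], 1],
])

```text
time_s: 6.95
tool_pos: [0.6594, 0.1008, 0.0339]
eef_rot: [[0.249, -0.968, 0.001], [-0.968, -0.249, 0.0], [-0.0, -0.001, -1.0]]
wrist_force: [0.4, 0.5, -0.2]
opening: 0.194
gripper_force: 30.0
```

move_arm([
  [[0, 0, 0.015], [0, 0, 0], 1],
  [[0, 0, 0.025], [0, 0, 0], 1],
  [[0, 0, 0.032], [0, 0, 0], 1],
  [[0, 0, 0.032], [0, 0, 0], 1],
])

```text
time_s: 7.35
tool_pos: [0.6589, 0.1006, 0.0288]
eef_rot: [[0.249, -0.968, 0.0], [-0.968, -0.249, -0.0], [0.0, -0.0, -1.0]]
wrist_force: [-2.9, 0.4, 6.7]
opening: 0.199
gripper_force: 30.0
```

Contact at the expected height. I'll release with a partial opening.

move_arm([
  [[0, 0, -0.003], [0, 0, 0], 0.5],
  [[0, 0, -0.003], [0, 0, 0], 0.5],
  [[0, 0, -0.003], [0, 0, 0], 0.5],
  [[0, 0, -0.003], [0, 0, 0], 0.5],
  [[0, 0, -0.003], [0, 0, 0], 0.5],
  [[0, 0, -0.003], [0, 0, 0], 0.5],
  [[0, 0, -0.003], [0, 0, 0], 0.5],
  [[0, 0, -0.003], [0, 0, 0], 0.5],
])

```text
time_s: 8.15
tool_pos: [0.6588, 0.1005, 0.0284]
eef_rot: [[0.249, -0.968, -0.0], [-0.968, -0.249, -0.0], [0.0, 0.0, -1.0]]
wrist_force: [0.5, 0.6, 0.5]
opening: 0.498
gripper_force: 0.0
```

move_arm([
  [[0, 0, -0.1], [0, 0, 0], 0.5],
  [[0, 0, -0.3], [0, 0, 0], 0.5],
  [[0, 0, -0.6], [0, 0, 0], 0.5],
  [[0, 0, -0.9], [0, 0, 0], 0.5],
  [[0, 0, -1], [0, 0, 0], 0.4],
])

```text
time_s: 8.65
tool_pos: [0.6612, 0.101, 0.1857]
eef_rot: [[0.25, -0.968, 0.008], [-0.968, -0.25, 0.002], [0.0, -0.009, -1.0]]
wrist_force: [0.0, 0.7, 1.1]
opening: 0.547
gripper_force: 0.0
```

move_arm([
  [[0, 0, -0.4], [0, 0, 0], 0],
  [[0, 0, -0.85], [0, 0, 0], 0],
  [[0, 0, -0.85], [0, 0, 0], 0],
  [[0, 0, -0.85], [0, 0, 0], 0],
])

```text
time_s: 9.05
tool_pos: [0.6605, 0.1006, 0.3135]
eef_rot: [[0.249, -0.968, 0.01], [-0.968, -0.249, 0.003], [-0.0, -0.01, -1.0]]
wrist_force: [0.8, 0.1, -0.6]
opening: 0.894
gripper_force: 0.0
```

Run:
```python
from h import *
p=manip.read_camera("wrist");save(p,"w3.png");s=manip.get_state();print(s["time_s"],s["q"],s["tool_pos"])
print([(a["box"],a["score"]) for a in manip.recognise(p,"battery_9v")[:4]], proj(p,[(.659,.1006,.0),(.659,.1006,.048)]))
go((.478,.249,.30),-3.3)
```

```text
9.1 [ 4.43393808e-01  3.10842307e-01  9.27874465e-02  4.76985370e-04
 -1.34655758e+00 -1.91634382e-01] [0.65945673 0.10067968 0.31033332]
[([303.8, 215.5, 322.5, 241.3], 0.94), ([267.6, 232.7, 282.4, 258.1], 0.84), ([304.3, 254.5, 321.8, 273.1], 0.74), ([320.8, 163.9, 328.7, 186.0], 0.64)] [[324.1258597  167.90120128]
 [324.17885625 173.90289408]]
shift [-1.2584  0.9203  0.0515] turn [-3.000e-04  1.000e-03  6.305e-01]
```

View pics/w3.png

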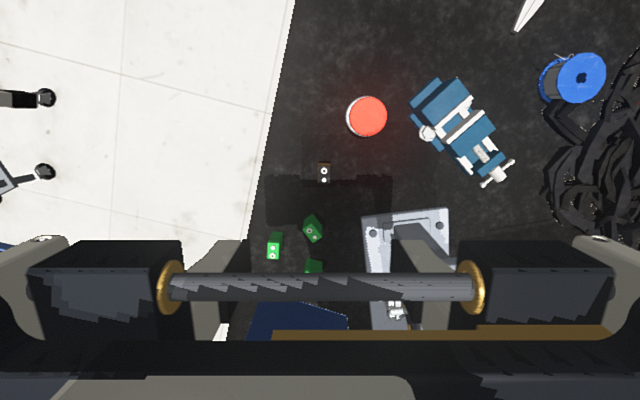

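The battery stands upright at (324,172), clear of the jar (366,117) and the greens. Now I'll move to the handwheel.

move_arm([
  [[-0.8, 0.6, 0.05], [0, 0, 0.4], 0],
  [[-0.8, 0.6, 0.05], [0, 0, 0.4], 0],
  [[-0.8, 0.6, 0.05], [0, 0, 0.4], 0],
  [[-0.8, 0.6, 0.05], [0, 0, 0.4], 0],
  [[-0.8, 0.6, 0.05], [0, 0, 0.4], 0],
  [[-0.8, 0.6, 0.05], [0, 0, 0.4], 0],
  [[-0.8, 0.6, 0.05], [0, 0, 0.4], 0],
  [[-0.8, 0.6, 0.05], [0, 0, 0.4], 0],
  [[-0.8, 0.6, 0.05], [0, 0, 0.4], 0],
])

```text
time_s: 10.05
tool_pos: [0.541, 0.194, 0.2974]
eef_rot: [[-0.847, -0.531, -0.002], [-0.531, 0.847, -0.001], [0.002, 0.0, -1.0]]
wrist_force: [0.1, 0.1, 0.4]
opening: 1.0
gripper_force: 0.0
```

Run:
```python
from h import *
s=manip.get_state();print(s["time_s"],s["q"],s["tool_pos"])
go((.478,.249,.30),-3.49)
```

```text
10.05 [ 6.84298864e-01  1.64927518e-01 -1.27636241e-01 -3.28736112e-04
 -1.28057264e+00 -1.69472473e+00] [0.54099781 0.19396297 0.29743013]
shift [ 0.1608  0.534  -0.0167] turn [-0.0003 -0.0007  0.2892]
```

move_arm([
  [[0.16, 0.534, 0], [0, 0, 0.29], 0],
  [[0.16, 0.534, 0], [0, 0, 0.29], 0],
  [[0.16, 0.534, 0], [0, 0, 0.29], 0],
  [[0.16, 0.534, 0], [0, 0, 0.29], 0],
  [[0.16, 0.534, 0], [0, 0, 0.29], 0],
  [[0.16, 0.534, 0], [0, 0, 0.29], 0],
  [[0.16, 0.534, 0], [0, 0, 0.29], 0],
  [[0.16, 0.534, 0], [0, 0, 0.29], 0],
])

```text
time_s: 10.85
tool_pos: [0.4782, 0.2488, 0.2979]
eef_rot: [[-0.942, 0.336, -0.001], [0.336, 0.942, -0.001], [0.001, -0.001, -1.0]]
wrist_force: [0.3, 0.3, -0.6]
opening: 1.001
gripper_force: 0.0
```

Run:
```python
from h import *
np.set_printoptions(precision=4,suppress=True)
s=manip.get_state();print(s["time_s"],s["q"],s["tool_pos"])
p=manip.read_camera("top");r=manip.spot_point(p,"wheel_center");print([(a["centre"],a["score"],onz(p,a["centre"],.207)) for a in r[:2]])
p=manip.read_camera("wrist");r=manip.spot_point(p,"wheel_center");print([(a["centre"],a["score"],onz(p,a["centre"],.207)) for a in r[:2]])
go((.478,.249,.205),-3.49)
```

```text
10.85 [ 0.8434  0.1029 -0.2001 -0.0001 -1.2692 -2.7566] [0.4782 0.2488 0.2979]
[([281.1, 150.7], 0.6, array([0.6082, 0.0916, 0.207 ]))]
[([320.1, 210.8], 0.84, array([0.4769, 0.2496, 0.207 ]))]
shift [ 0.003  -0.0006  0.622 ] turn [-0.0001 -0.0001  0.0017]
```

move_arm([
  [[0.005, 0, 0.25], [0, 0, 0], 0],
  [[0.005, 0, 0.45], [0, 0, 0], 0],
  [[0.005, 0, 0.58], [0, 0, 0], 0],
  [[0.005, 0, 0.62], [0, 0, 0], 0],
  [[0.005, 0, 0.62], [0, 0, 0], 1],
  [[0.005, 0, 0.62], [0, 0, 0], 1],
  [[0.005, 0, 0.62], [0, 0, 0], 1],
  [[0.005, 0, 0.62], [0, 0, 0], 1],
  [[0.005, 0, 0.62], [0, 0, 0], 1],
  [[0.005, 0, 0.62], [0, 0, 0], 1],
  [[0.005, 0, 0.62], [0, 0, 0], 1],
])

```text
time_s: 12.15
tool_pos: [0.4784, 0.2499, 0.2065]
eef_rot: [[-0.941, 0.338, 0.002], [0.338, 0.941, 0.001], [-0.001, 0.002, -1.0]]
wrist_force: [-2.0, 1.9, 5.9]
opening: 0.702
gripper_force: 30.0
```

move_arm([
  [[0, 0, -0.005], [0, 0, -0.045], 1],
  [[0, 0, -0.009], [0, 0, -0.09], 1],
  [[0, 0, -0.014], [0, 0, -0.135], 1],
  [[0, 0, -0.019], [0, 0, -0.18], 1],
  [[0, 0, -0.024], [0, 0, -0.225], 1],
  [[0, 0, -0.028], [0, 0, -0.27], 1],
  [[0, 0, -0.033], [0, 0, -0.315], 1],
  [[0, 0, -0.038], [0, 0, -0.36], 1],
  [[0, 0, -0.042], [0, 0, -0.405], 1],
  [[0, 0, -0.047], [0, 0, -0.45], 1],
  [[0, 0, -0.047], [0, 0, -0.45], 1],
])

```text
time_s: 13.25
tool_pos: [0.4787, 0.2489, 0.2135]
eef_rot: [[-0.478, -0.878, 0.002], [-0.878, 0.478, -0.0], [-0.001, -0.002, -1.0]]
wrist_force: [2.0, -3.5, 6.0]
opening: 0.698
gripper_force: 30.0
```

Run:
```python
from h import *
np.set_printoptions(precision=4,suppress=True)
s=manip.get_state();print(s["time_s"],s["q"],s["tool_pos"],s["wrist_force"],s["ft_torque"],np.arctan2(s["eef_rot"][1][0],s["eef_rot"][0][0]))
```

```text
13.25 [ 0.8441  0.1582 -0.333   0.0018 -1.0787 -1.3439] [0.4787 0.2489 0.2135] [ 1.9594 -3.4803  5.9638] [-0.9188 -0.8178  0.1489] -2.0697263408789035
```

move_arm([
  [[0, 0, -0.005], [0, 0, -0.045], 1],
  [[0, 0, -0.009], [0, 0, -0.09], 1],
  [[0, 0, -0.014], [0, 0, -0.135], 1],
  [[0, 0, -0.019], [0, 0, -0.18], 1],
  [[0, 0, -0.024], [0, 0, -0.225], 1],
  [[0, 0, -0.028], [0, 0, -0.27], 1],
  [[0, 0, -0.034], [0, 0, -0.32], 1],
  [[0, 0, -0.034], [0, 0, -0.32], 1],
])

```text
time_s: 14.05
tool_pos: [0.4794, 0.2489, 0.2185]
eef_rot: [[0.485, -0.875, 0.003], [-0.875, -0.485, -0.0], [0.002, -0.002, -1.0]]
wrist_force: [7.4, -3.2, 2.9]
opening: 0.7
gripper_force: 30.0
```

```bash
cat > st.py <<'E'
from h import *
np.set_printoptions(precision=4,suppress=True)
s=manip.get_state();print(s["time_s"],s["q"][5],s["tool_pos"],s["wrist_force"],s["ft_torque"],np.arctan2(s["eef_rot"][1][0],s["eef_rot"][0][0]))
E
python3 st.py
```

```text
14.05 -0.339094844467366 [0.4794 0.2489 0.2185] [ 7.4371 -3.2484  2.8511] [-1.2963 -2.423   0.0968] -1.0649346496428882
```

move_arm([
  [[0, 0, -0.003], [0, 0, -0.03], 1],
  [[0, 0, -0.006], [0, 0, -0.06], 1],
  [[0, 0, -0.009], [0, 0, -0.09], 1],
  [[0, 0, -0.009], [0, 0, -0.09], 1],
])

```text
time_s: 14.45
tool_pos: [0.4796, 0.2491, 0.22]
eef_rot: [[0.708, -0.706, 0.003], [-0.706, -0.708, -0.0], [0.003, -0.002, -1.0]]
wrist_force: [7.6, -2.6, 2.5]
opening: 0.699
gripper_force: 30.0
```

```bash
python3 st.py
```

```text
14.45 -0.05847759452013296 [0.4796 0.2491 0.22  ] [ 7.5794 -2.5814  2.4902] [-1.2885 -2.694   0.1571] -0.7842073795275567
```

move_arm([
  [[0, 0, -0.003], [0, 0, -0.03], 1],
  [[0, 0, -0.005], [0, 0, -0.05], 1],
  [[0, 0, -0.005], [0, 0, -0.05], 1],
])

```text
time_s: 14.75
tool_pos: [0.4797, 0.2492, 0.2208]
eef_rot: [[0.809, -0.588, 0.004], [-0.588, -0.809, -0.0], [0.003, -0.002, -1.0]]
wrist_force: [7.5, -2.7, 2.8]
opening: 0.699
gripper_force: 30.0
```

```bash
python3 st.py
```

```text
14.75 0.09754431251167896 [0.4797 0.2492 0.2208] [ 7.4797 -2.6737  2.7758] [-1.1791 -2.832   0.1468] -0.6281643065866185
```

move_arm([
  [[0, 0, -0.003], [0, 0, -0.03], 1],
  [[0, 0, -0.005], [0, 0, -0.05], 1],
  [[0, 0, -0.005], [0, 0, -0.05], 1],
])

```text
time_s: 15.05
tool_pos: [0.4798, 0.2493, 0.2216]
eef_rot: [[0.891, -0.454, 0.004], [-0.454, -0.891, 0.0], [0.003, -0.002, -1.0]]
wrist_force: [8.9, -3.0, 2.4]
opening: 0.698
gripper_force: 30.0
```

```bash
python3 st.py
```

```text
15.05 0.25464687101736166 [0.4798 0.2493 0.2216] [ 8.9214 -3.0266  2.3959] [-1.0801 -2.883   0.1664] -0.4710350486340554
```

move_arm([
  [[0, 0, -0.003], [0, 0, -0.025], 1],
  [[0, 0, -0.005], [0, 0, -0.05], 1],
  [[0, 0, -0.005], [0, 0, -0.05], 1],
])

```text
time_s: 15.35
tool_pos: [0.4785, 0.2498, 0.2214]
eef_rot: [[0.95, -0.311, 0.001], [-0.311, -0.95, 0.001], [0.001, -0.002, -1.0]]
wrist_force: [4.0, 2.4, -0.4]
opening: 0.698
gripper_force: 30.0
```

```bash
python3 st.py
```

```text
15.35 0.4100912211536905 [0.4785 0.2498 0.2214] [ 3.9527  2.4071 -0.4277] [ 0.6581 -1.3201 -0.7671] -0.31627590804540495
```

Torque jumped to 0.77 N m, so the upper stop is reached. Waiting for the flywheel to settle.

move_arm([
  [[0, 0, 0], [0, 0, 0], 1],
  [[0, 0, 0], [0, 0, 0], 1],
  [[0, 0, 0], [0, 0, 0], 1],
  [[0, 0, 0], [0, 0, 0], 1],
  [[0, 0, 0], [0, 0, 0], 1],
  [[0, 0, 0], [0, 0, 0], 1],
  [[0, 0, 0], [0, 0, 0], 1],
  [[0, 0, 0], [0, 0, 0], 1],
  [[0, 0, 0], [0, 0, 0], 1],
  [[0, 0, 0], [0, 0, 0], 1],
  [[0, 0, 0], [0, 0, 0], 1],
  [[0, 0, 0], [0, 0, 0], 1],
])

```text
time_s: 16.55
tool_pos: [0.4785, 0.2498, 0.2214]
eef_rot: [[0.95, -0.311, 0.001], [-0.311, -0.95, 0.001], [0.001, -0.001, -1.0]]
wrist_force: [5.5, 1.8, -0.0]
opening: 0.7
gripper_force: 30.0
```

move_arm([
  [[0, 0, 0], [0, 0, 0], 1],
  [[0, 0, 0], [0, 0, 0], 1],
  [[0, 0, 0], [0, 0, 0], 1],
  [[0, 0, 0], [0, 0, 0], 1],
  [[0, 0, 0], [0, 0, 0], 1],
  [[0, 0, 0], [0, 0, 0], 1],
  [[0, 0, 0], [0, 0, 0], 1],
  [[0, 0, 0], [0, 0, 0], 1],
  [[0, 0, 0], [0, 0, 0], 1],
  [[0, 0, 0], [0, 0, 0], 1],
  [[0, 0, 0], [0, 0, 0], 1],
  [[0, 0, 0], [0, 0, 0], 1],
])

```text
time_s: 17.75
tool_pos: [0.4784, 0.2498, 0.2214]
eef_rot: [[0.95, -0.311, 0.001], [-0.311, -0.95, 0.001], [0.001, -0.001, -1.0]]
wrist_force: [5.1, 1.9, -0.5]
opening: 0.702
gripper_force: 30.0
```

move_arm([
  [[0, 0, 0], [0, 0, 0], 1],
  [[0, 0, 0], [0, 0, 0], 1],
  [[0, 0, 0], [0, 0, 0], 1],
  [[0, 0, 0], [0, 0, 0], 1],
  [[0, 0, 0], [0, 0, 0], 1],
  [[0, 0, 0], [0, 0, 0], 1],
  [[0, 0, 0], [0, 0, 0], 1],
  [[0, 0, 0], [0, 0, 0], 1],
  [[0, 0, 0], [0, 0, 0], 1],
  [[0, 0, 0], [0, 0, 0], 1],
  [[0, 0, 0], [0, 0, 0], 1],
  [[0, 0, 0], [0, 0, 0], 1],
])

```text
time_s: 18.95
tool_pos: [0.4785, 0.2498, 0.2214]
eef_rot: [[0.95, -0.311, 0.001], [-0.311, -0.95, 0.001], [0.001, -0.001, -1.0]]
wrist_force: [4.9, 1.9, 0.4]
opening: 0.699
gripper_force: 30.0
```

move_arm([
  [[0, 0, 0], [0, 0, 0], 1],
  [[0, 0, 0], [0, 0, 0], 1],
  [[0, 0, 0], [0, 0, 0], 1],
  [[0, 0, 0], [0, 0, 0], 1],
  [[0, 0, 0], [0, 0, 0], 1],
  [[0, 0, 0], [0, 0, 0], 1],
  [[0, 0, 0], [0, 0, 0], 1],
  [[0, 0, 0], [0, 0, 0], 1],
  [[0, 0, 0], [0, 0, 0], 1],
  [[0, 0, 0], [0, 0, 0], 1],
  [[0, 0, 0], [0, 0, 0], 1],
  [[0, 0, 0], [0, 0, 0], 1],
])

```text
time_s: 20.15
tool_pos: [0.4785, 0.2498, 0.2214]
eef_rot: [[0.95, -0.311, 0.001], [-0.311, -0.95, 0.001], [0.001, -0.001, -1.0]]
wrist_force: [5.7, 2.5, -0.1]
opening: 0.698
gripper_force: 30.0
```

```bash
python3 st.py
python3 - <<'E'
from h import *
a=manip.read_camera("side");b=manip.read_camera("side")
print(np.abs(a["pixels"][140:215,240:330].astype(int)-b["pixels"][140:215,240:330]).mean())
g=cv2.resize(a["pixels"][110:230,220:340],None,fx=5,fy=5,interpolation=cv2.INTER_CUBIC)[:,:,::-1];cv2.imwrite("pics/s4.png",g)
E
```

```text
20.15 0.40920152611652977 [0.4785 0.2498 0.2214] [ 5.7412  2.5334 -0.1011] [ 0.7075 -1.8326 -0.9269] -0.31667931576744324
3.141037037037037
```

View pics/s4.png

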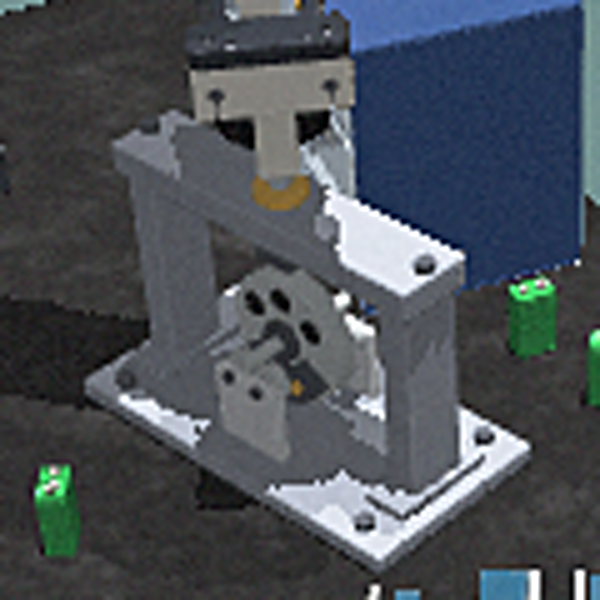

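The flywheel hangs with its pockets on top, at crop (255–311, 298–332), and the counterweight below. The stop is held. Winding down about 2.7 rad.

move_arm([
  [[0, 0, 0.005], [0, 0, 0.045], 1],
  [[0, 0, 0.009], [0, 0, 0.09], 1],
  [[0, 0, 0.014], [0, 0, 0.135], 1],
  [[0, 0, 0.019], [0, 0, 0.18], 1],
  [[0, 0, 0.024], [0, 0, 0.225], 1],
  [[0, 0, 0.028], [0, 0, 0.27], 1],
  [[0, 0, 0.033], [0, 0, 0.315], 1],
  [[0, 0, 0.038], [0, 0, 0.36], 1],
  [[0, 0, 0.042], [0, 0, 0.4], 1],
  [[0, 0, 0.045], [0, 0, 0.43], 1],
  [[0, 0, 0.045], [0, 0, 0.43], 1],
])

```text
time_s: 21.35
tool_pos: [0.4791, 0.2502, 0.2147]
eef_rot: [[-0.098, -0.995, 0.003], [-0.995, 0.098, 0.001], [-0.001, -0.002, -1.0]]
wrist_force: [8.3, 2.9, -2.3]
opening: 0.698
gripper_force: 30.0
```

```bash
python3 st.py
```

```text
21.35 -0.9439438931854528 [0.4791 0.2502 0.2147] [ 8.2551  2.8876 -2.3022] [ 1.0065 -2.9595 -0.1887] -1.6692541486598966
```

move_arm([
  [[0, 0, 0.004], [0, 0, 0.04], 1],
  [[0, 0, 0.008], [0, 0, 0.08], 1],
  [[0, 0, 0.012], [0, 0, 0.12], 1],
  [[0, 0, 0.017], [0, 0, 0.16], 1],
  [[0, 0, 0.021], [0, 0, 0.2], 1],
  [[0, 0, 0.025], [0, 0, 0.24], 1],
  [[0, 0, 0.029], [0, 0, 0.28], 1],
  [[0, 0, 0.033], [0, 0, 0.32], 1],
  [[0, 0, 0.038], [0, 0, 0.36], 1],
  [[0, 0, 0.042], [0, 0, 0.4], 1],
  [[0, 0, 0.045], [0, 0, 0.43], 1],
  [[0, 0, 0.045], [0, 0, 0.43], 1],
])

```text
time_s: 22.55
tool_pos: [0.4796, 0.2497, 0.208]
eef_rot: [[-0.993, -0.121, 0.003], [-0.121, 0.993, 0.0], [-0.003, -0.0, -1.0]]
wrist_force: [12.0, 0.5, -3.3]
opening: 0.696
gripper_force: 30.0
```

```bash
python3 st.py
```

```text
22.55 -2.2947108980414606 [0.4796 0.2497 0.208 ] [11.9672  0.4881 -3.2959] [ 0.0547 -4.2744 -0.1751] -3.0200196462512743
```

move_arm([
  [[0, 0, 0.003], [0, 0, 0.03], 1],
  [[0, 0, 0.006], [0, 0, 0.06], 1],
  [[0, 0, 0.006], [0, 0, 0.06], 1],
  [[0, 0, 0.006], [0, 0, 0.06], 0],
  [[0, 0, 0.006], [0, 0, 0.06], 0],
  [[0, 0, 0.006], [0, 0, 0.06], 0],
  [[0, 0, 0.006], [0, 0, 0.06], 0],
  [[0, 0, 0.006], [0, 0, 0.06], 0],
  [[0, 0, 0.006], [0, 0, 0.06], 0],
  [[0, 0, 0.006], [0, 0, 0.06], 0],
  [[0, 0, 0.006], [0, 0, 0.06], 0],
  [[0, 0, 0.006], [0, 0, 0.06], 0],
])

```text
time_s: 23.75
tool_pos: [0.4778, 0.2493, 0.2068]
eef_rot: [[-0.998, 0.062, -0.0], [0.062, 0.998, -0.0], [0.0, -0.0, -1.0]]
wrist_force: [0.6, -0.0, -0.2]
opening: 1.003
gripper_force: 0.0
```

move_arm([
  [[0, 0, -0.1], [0, 0, 0], 0],
  [[0, 0, -0.25], [0, 0, 0], 0],
  [[0, 0, -0.5], [0, 0, 0], 0],
  [[0, 0, -0.8], [0, 0, 0], 0],
  [[0, 0, -0.8], [0, 0, 0], 0],
])

```text
time_s: 24.25
tool_pos: [0.4801, 0.2505, 0.3334]
eef_rot: [[-0.998, 0.062, 0.008], [0.062, 0.998, 0.006], [-0.008, 0.006, -1.0]]
wrist_force: [-0.7, 0.1, 0.2]
opening: 1.001
gripper_force: 0.0
```

```bash
python3 st.py
python3 - <<'E'
from h import *
a=manip.read_camera("side")
g=np.hstack([cv2.resize(a["pixels"][110:230,220:300],None,fx=5,fy=5,interpolation=cv2.INTER_CUBIC),cv2.resize(a["pixels"][130:250,300:380],None,fx=5,fy=5,interpolation=cv2.INTER_CUBIC)])[:,:,::-1];cv2.imwrite("pics/s5.png",g)
for n in["wheel_center","pressure_pad","flywheel"]: print(n,[(r["centre"],r["score"]) for r in manip.spot_point(a,n)[:2]])
for z in(.204,.207,.221):print(proj(a,(.4785,.2495,z)))
E
```

```text
24.25 -2.477953609534127 [0.4801 0.2505 0.3334] [-0.6824  0.1479  0.2211] [ 0.0599 -0.2245 -0.0032] 3.0797230086088403
wheel_center [([276.7, 135.5], 0.81)]
pressure_pad [([280.4, 161.4], 0.49)]
flywheel [([283.4, 177.3], 0.57)]
[[274.15084723 136.73667009]]
[[274.05708016 135.78226222]]
[[273.61553038 131.28794896]]
```

View pics/s5.png

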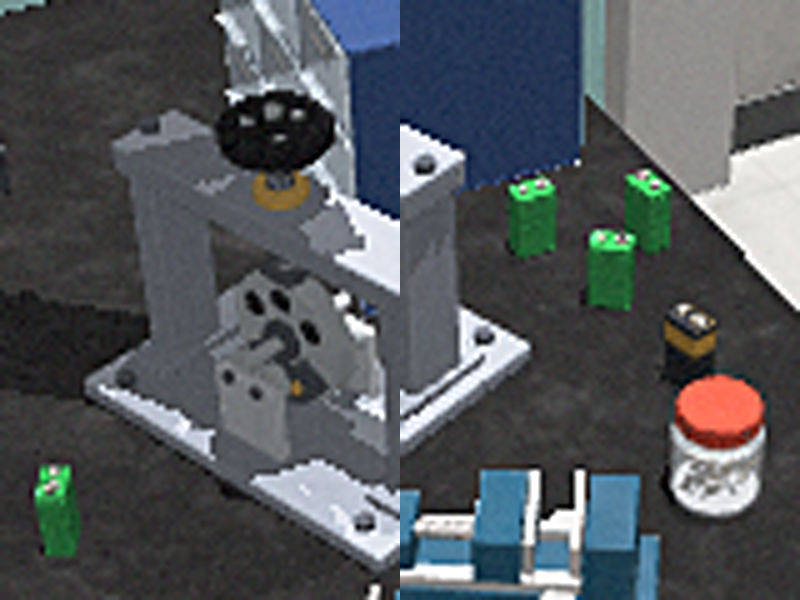

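The picture shows the wheel low again (row 135.5, which fits z ≈ 0.207, joint ≈ 0), the flywheel unchanged with its pockets on top, and the battery upright behind the jar. I'll hold still briefly and hand in.

move_arm([
  [[0, 0, 0], [0, 0, 0], 0],
  [[0, 0, 0], [0, 0, 0], 0],
  [[0, 0, 0], [0, 0, 0], 0],
])

```text
time_s: 24.75
tool_pos: [0.4777, 0.2492, 0.3262]
eef_rot: [[-0.998, 0.062, -0.001], [0.062, 0.998, -0.001], [0.001, -0.001, -1.0]]
wrist_force: [-0.1, 0.1, -0.1]
opening: 1.0
gripper_force: 0.0
```

```bash
python3 -c "
from plant import manip
print(manip.finish_job())"
```

```text
the job is handed in; nothing more can be done
None
```

I handed the job in at about 25 s of the 69 s, with no verdict returned: the battery stands upright on the free worktop, the flywheel hangs heavy side down, and the handwheel is wound back to about joint 0 with the hand clear.

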